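# Slide the last bottle into the bottle rack

### The job

Push the amber bottle that stands loose on the table into the one empty slot of the wooden rack, until it stands against the rack's back rail. Slide it upright on the table: push gently with the fingertips low on its body so that it never tips, and do not grip or lift it. Leave the two bottles already in the rack, the steel bowl and the red clip where they are, then move clear.

Things in the scene. Friction and masses are not known exactly. Their poses are not given: they have to be found in the camera images.
- bottle: the bottle to push: amber glass, standing alone in front of the rack's open side. 62 mm diameter up to 125 mm, then a shoulder, neck 28 mm diameter from 172 mm up, 230 mm tall. About 0.21 to 0.36 kg; 1 to 3 N slides it on the table. Pushed 15 to 30 mm above the table it slides upright; pushed above about 40 mm it may tip. Origin: centre of its underside, z up.
- stored_a: a long-neck amber glass bottle like the others, 62 mm diameter, 230 mm tall, already standing in one of the rack's slots; leave it there. Origin: centre of its underside.
- stored_b: a long-neck amber glass bottle like the others, 62 mm diameter, 230 mm tall, already standing in another of the rack's slots; leave it there. Origin: centre of its underside.
- rack: wooden rack fixed to the table, 304 mm wide (y), 86 deep (x), 196 high, no floor; open to its -x, towards the robot's left. 18 mm wide posts and 30 mm high feet at its ends; back rail 12 to 72 mm high, front face at x = 32 mm; top board 178 to 196 mm high, front edge x = -36 mm, with three 46 mm wide neck slots, 90 mm apart, open in front, ending at x = 24 mm. Origin: on the table at the middle slot's home place.
- slot_far (a point): home place of the far (rack's +y) slot of the rack (counted from the robot), at table height: where the centre of the underside of a bottle lies when it stands against the back rail (1 mm short of touching), on the slot's centre line. Axes as the rack's: x points into the slot, z up.
- slot_mid (a point): home place of the middle slot of the rack (counted from the robot), at table height: where the centre of the underside of a bottle lies when it stands against the back rail (1 mm short of touching), on the slot's centre line. Axes as the rack's: x points into the slot, z up.
- slot_near (a point): home place of the near (rack's -y) slot of the rack (counted from the robot), at table height: where the centre of the underside of a bottle lies when it stands against the back rail (1 mm short of touching), on the slot's centre line. Axes as the rack's: x points into the slot, z up.
- bowl: stainless steel bowl holding crown caps, 170 mm across the rim, 58 mm high, standing left of the loose bottle; leave it. Origin: centre of its underside.
- clip: red plastic bag clip lying on the table beyond the loose bottle, near the table's far edge, about 118 x 24 mm, 14 mm thick; leave it. Origin: centre of its underside, x along its length.

How it is judged:
At the end, for the whole second after the job is handed in: The bottle stands upright, at rest, on the table in the empty slot: centre no more than 12 mm short of (or 8 mm past) home, within 15 mm of the slot's centre line. Stored bottles upright within 15 mm, bowl and clip within 20 mm of where they were (((x of bottle in the frame of slot_far between -0.012 and 0.008 m and y of bottle in the frame of slot_far between -0.015 and 0.015 m) or (x of bottle in the frame of slot_mid between -0.012 and 0.008 m and y of bottle in the frame of slot_mid between -0.015 and 0.015 m) or (x of bottle in the frame of slot_near between -0.012 and 0.008 m and y of bottle in the frame of slot_near between -0.015 and 0.015 m)) and angle between each of bottle, stored_a, stored_b's own z axis and vertical below 0.05 rad and height (world z) of bottle below 0.005 m and linear speed of bottle below 0.01 m/s and distance of each of stored_a, stored_b from where it was at the start of the episode below 0.015 m and distance of each of bowl, clip from where it was at the start of the episode below 0.02 m); the robot touches nothing.
It fails at once if the bottle is tipped (over 0.2 rad, 11 degrees) (angle between bottle's own z axis and vertical above 0.2 rad).
It fails at once if the bottle is lifted off the table (its foot over 12 mm up) (height (world z) of bottle above 0.012 m).
It fails at once if the bottle is gripped or shoved hard (over 30 N from the fingers) (contact force between the fingers and bottle above 30 N).
It fails at once if the bottle is pushed high on its body (grasp point over 100 mm up while the fingers press on it), or with the arm or the gripper's body (3 N) ((contact force between the fingers and bottle above 0.5 N and height (world z) of the grasp point above 0.1 m) or contact force between the arm and bottle above 3 N).
It fails at once if a stored bottle is moved 15 mm or tipped 0.2 rad, or the bowl or the clip is moved 20 mm (distance of any of stored_a, stored_b from where it was at the start of the episode above 0.015 m or angle between any of stored_a, stored_b's own z axis and vertical above 0.2 rad or distance of any of bowl, clip from where it was at the start of the episode above 0.02 m).
It also fails if it takes over 72 s, if anything falls off the work surface, if the arm or the gripper's body presses on something with over 40 N, if the wrist force passes 120 N, or if a joint passes its speed limit or range.

### The arm

A 6-joint arm with a two-finger parallel gripper is mounted at the origin on the work surface. World frame = base frame: x ahead of the robot, y to its left, z up, the work surface at z = 0. Lengths are in m, angles in rad, forces in N, time in s.
With the tool pointing down it reaches from about 0.375 to 0.925 m from the base axis. Payload 5.7 kg.
Tool frame: the origin (TCP) lies at the centre of the arm's flange, where the gripper is bolted on; the fingertips stand 173 mm ahead of it and the grasp point (between the pads) lies 155 mm ahead of it; z points along the fingers, y is the direction in which the jaws open and shut (so a half turn about z gives the same grasp; the last joint's range is limited). The gripper opens to 85 mm and grips with 20 to 120 N. Pads are 22 mm wide; open, the fingers measure 114 mm over their backs; the gripper's body (76 mm by 85 mm) begins 54 mm behind the grasp point. The pads swing forward as they close: fully open they stand 13 mm farther back than shut.
Start: joints at [1.102, 0.359, 1.51, -0, 1.272, -0.115], TCP at [0.208, 0.563, 0.405] pointing down, gripper open.
Joint ranges: [-2.97, 2.97], [-1.01, 2.36], [0.21, 2.38], [-0.96, 4.11], [0.2, 2.71], [-2.98, 2.98]. Speed limits (rad/s): [2.39, 2.39, 3.14, 3.14, 3.14, 3.14].

### API

Orientations are given as a unit quaternion [x, y, z, w].
In Python, from bench import monitor, camera, ctrl gives the robot as it stands.
- The arm moves only by the tool send_rows, never from a script. Its argument "rows" is a list that holds one entry, the list of rows, each a list of 7 numbers: the turn, a rotation vector about the tool's x, y, z in degrees, then the shift along the tool's x, y, z in m, then the finger opening in m, from 0 to 0.0854. In form: [[[wx, wy, wz, tx, ty, tz, jaw], ...]]. A call has 1 to 20 rows; each row is the pose to reach, as a shift and turn from the pose commanded when the call began, along the tool's axes at that moment; what a row does not reach only later rows make up. A row lasts 1/12 s, in which the tool goes at most 41.7 mm and 7.16 degrees, less where a joint would pass 70% of its speed; a pose out of reach is approached as far as the arm can. A call with a gripper value outside its range is refused whole. The fingers move at their own pace and stop on an object; "grip_force" is the grip in N (left out, the last holds). Time passes only in rows, so rows that repeat a pose let the fingers close. It gives the time, the measured TCP pose, the force and the opening at its end, in the units of the state.
- monitor.read_state(): the state, without advancing time (a new reading comes with each control period).
- camera(name): name is "side" or "top"; returns a dict with "color" (384x512x3 uint8, red, green, blue), "K" (3x3 intrinsics, pixels), "view" (4x4, takes a point from world to camera coordinates). Camera axes: x right, y up, looking along -z (the intrinsics and any distortion apply to the point x, -y, -z); pixel columns grow to the right and rows downward; lengths in m; the calibration is good to about 2 mm. A picture is of the moment at which its call begins. There is no depth.
- ctrl.hand_in(): hands the job in, once; it reports no verdict.
The state is a dict: "time_s": time; "q": joint angles; "qd": joint speeds; "joint_efforts": joint torques, N m; "eef_pos": TCP position; "eef_rot": TCP orientation; "ft_force": force on the tool from outside, world axes, zero at the start; "torque": the same for the moment, N m; "opening": finger opening in m.
Only numpy, scipy, OpenCV 4.12 (cv2) and the standard library are available. Lean on these libraries where they do the work, as an engineer would, in place of code of your own. Each camera call takes 0.05 s, during which the arm holds its last target.

## Working session

There is one attempt and no reset: what is moved stays moved. The work goes in short steps, Python scripts to look and compute and a tool call to move; the robot and the scene stay as the last step left them, time stands still between calls to the robot, and variables do not carry over. Pictures are saved under pics/ and viewed, and the job is handed in when it is done.

Besides the shell and the picture viewer there is one more tool, called as name(argument=value, ...), one argument or row to a line, values as JSON. send_rows: Moves the arm, as the interface text tells. Its arguments: {"type":"object","properties":{"rows":{"type":"array"},"grip_force":{"type":"number"}},"required":["rows"]}

```bash
mkdir -p pics; ls; python3 - <<'E'
from bench import monitor, camera, ctrl
import cv2,numpy as np
s=monitor.read_state(); print({k:np.round(v,3) for k,v in s.items()})
for n in("side","top"):
    c=camera(n); cv2.imwrite(f"pics/{n}0.png",c["color"][:,:,::-1]); print(n,c["K"],c["view"])
E
```

```text
pics
{'time_s': np.float64(0.0), 'q': array([ 1.102,  0.36 ,  1.511, -0.   ,  1.272, -0.115]), 'qd': array([ 0.001,  0.001, -0.   ,  0.001, -0.001,  0.001]), 'joint_efforts': array([-0.0000e+00, -5.2764e+01, -2.7862e+01, -0.0000e+00,  1.3000e-02,
        0.0000e+00]), 'eef_pos': array([0.208, 0.562, 0.404]), 'eef_rot': array([ 0.176,  0.984, -0.001, -0.   ]), 'ft_force': array([-0.936, -0.021,  0.672]), 'torque': array([-0.023,  0.048,  0.036]), 'opening': np.float64(0.085)}
side [[357.08171897   0.         257.72700872]
 [  0.         357.08171897 193.20167195]
 [  0.           0.           1.        ]] [[ 0.20313467 -0.97913911 -0.00478714  0.01600427]
 [ 0.83020414  0.16964001  0.53102104 -0.55861324]
 [-0.51913138 -0.11184309  0.84734511 -0.64050676]
 [ 0.          0.          0.          1.        ]]
top [[388.88093651   0.         253.07806691]
 [  0.         388.88093651 193.17511714]
 [  0.           0.           1.        ]] [[-0.00554833 -0.99946231 -0.03231585  0.13854043]
 [ 0.9962033  -0.00833217  0.08665769 -0.58512781]
 [-0.08688036 -0.03171235  0.99571388 -0.79961552]
 [ 0.          0.          0.          1.        ]]
```

View pics/side0.png

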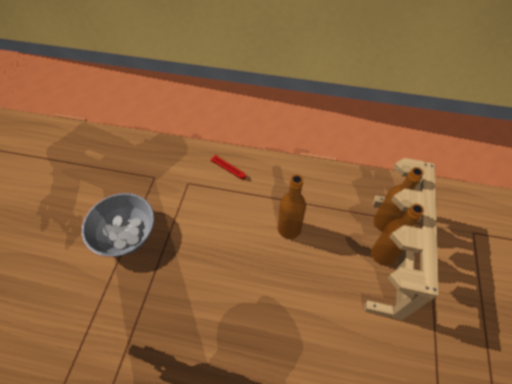

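View pics/top0.png

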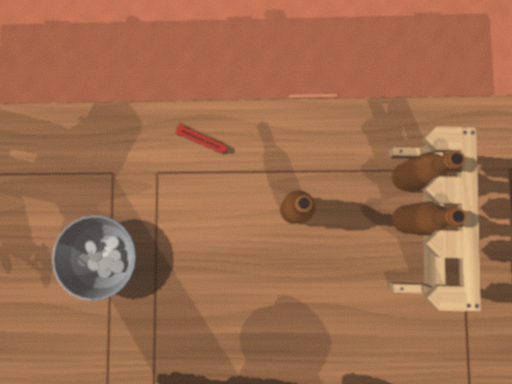

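```bash
python3 - <<'E'
import cv2
t=cv2.imread("pics/top0.png"); s=cv2.imread("pics/side0.png")
cv2.imwrite("pics/t_rack.png",cv2.resize(t[115:320,370:500],None,fx=2.9,fy=2.9,interpolation=cv2.INTER_CUBIC))
cv2.imwrite("pics/t_bot.png",cv2.resize(t[175:240,265:345],None,fx=8,fy=8,interpolation=cv2.INTER_CUBIC))
cv2.imwrite("pics/s_rack.png",cv2.resize(s[150:330,355:450],None,fx=3.2,fy=3.2,interpolation=cv2.INTER_CUBIC))
cv2.imwrite("pics/s_bot.png",cv2.resize(s[165:245,265:325],None,fx=7,fy=7,interpolation=cv2.INTER_CUBIC))
E
```

```text
(no output)
```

View pics/t_rack.png

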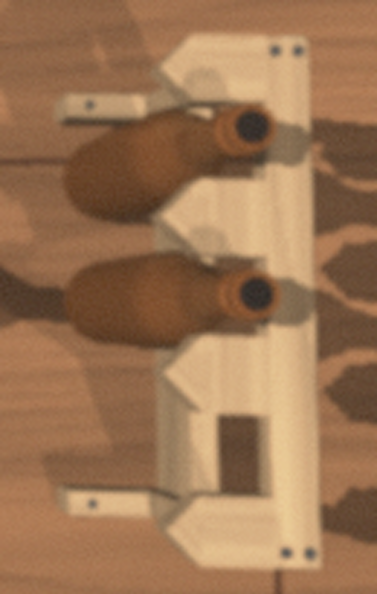

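View pics/t_bot.png

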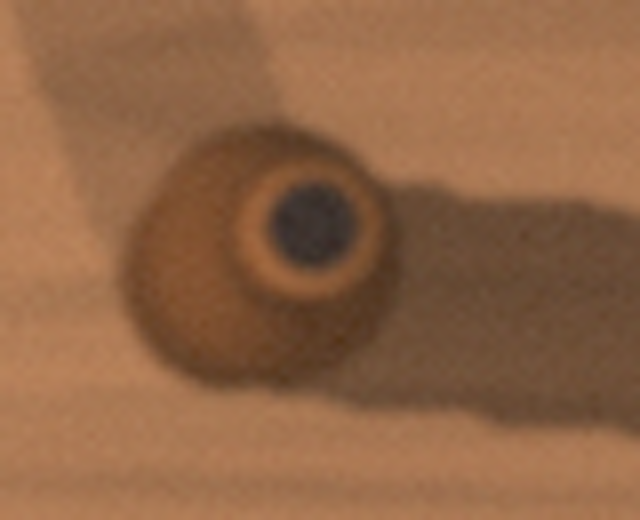

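View pics/s_rack.png

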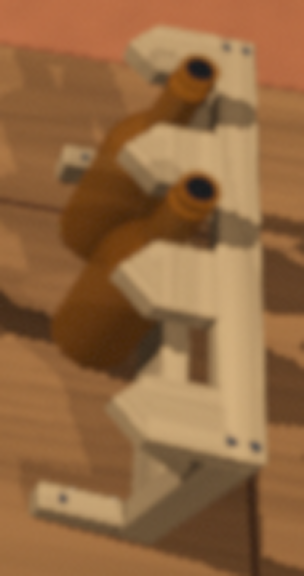

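View pics/s_bot.png

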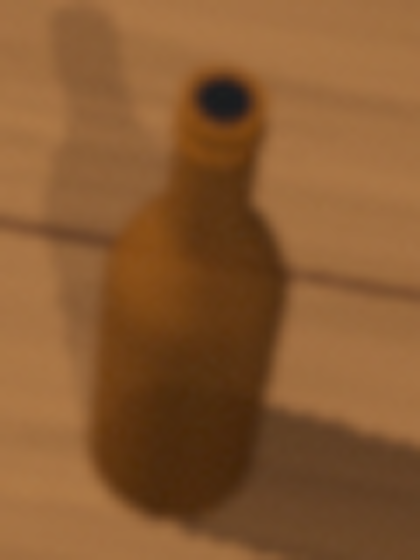

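```bash
cat > h.py <<'E'
import numpy as np,cv2
from bench import monitor,camera,ctrl
_c={}
def cam(n):
    if n not in _c:_c[n]=camera(n)
    return _c[n]
def back(n,px,z):
    c=cam(n);V=c["view"];R=V[:3,:3];o=-R.T@V[:3,3]
    p=np.linalg.inv(c["K"])@[px[0],px[1],1]; d=R.T@(p*[1,-1,-1])
    return o+d*(z-o[2])/d[2]
def proj(n,P):
    c=cam(n);V=c["view"];q=V[:3,:3]@np.asarray(P,float)+V[:3,3];q=q*[1,-1,-1]
    p=c["K"]@q;return p[:2]/p[2]
E
python3 - <<'E'
from h import *
np.set_printoptions(precision=4,suppress=True)
def z(o,f,u): return [(u[0]+.5)/f-.5+o[0],(u[1]+.5)/f-.5+o[1]]
T=lambda u:z((370,115),2.9,u); S=lambda u:z((355,150),3.2,u)
print("bottle",back("top",z((265,175),8,(313,224)),.23),back("side",z((265,165),7,(222,99)),.23))
for n,t,s in[("storedfar",(251,127),(200,69)),("storedmid",(258,294),(201,187))]:
    print(n,back("top",T(t),.23),back("side",S(s),.23))
for n,t,s in[("bf",(307,38),(254,43)),("bn",(321,568),(262,463)),("slot far-back",(270,415),(214,319)),("slot near-back",(270,495),(None,))]:
    print(n,back("top",T(t),.196),back("side",S(s),.196) if s[0] else "")
for n,t in[("foot near tip L",(60,488)),("foot near tip R",(63,514)),("foot far tip",(58,95)),("foot far tip near",(60,120))]:
    print(n,back("top",T(t),.03))
print("bowl",back("top",(94,258),.058),"clip",back("top",(202,138),.014))
E
```

```text
bottle [0.5527 0.0474 0.23  ] [0.5519 0.0484 0.23  ]
storedfar [ 0.6211 -0.1955  0.23  ] [ 0.6212 -0.1961  0.23  ]
storedmid [ 0.5297 -0.1946  0.23  ] [ 0.5303 -0.1942  0.23  ]
bf [ 0.6789 -0.2467  0.196 ] [ 0.6791 -0.2468  0.196 ]
bn [ 0.3776 -0.2381  0.196 ] [ 0.3761 -0.2356  0.196 ]
slot far-back [ 0.4622 -0.2144  0.196 ] [ 0.4603 -0.2122  0.196 ]
slot near-back [ 0.4177 -0.2121  0.196 ] 
foot near tip L [ 0.3982 -0.147   0.03  ]
foot near tip R [ 0.3801 -0.1485  0.03  ]
foot far tip [ 0.6807 -0.1557  0.03  ]
foot far tip near [ 0.6622 -0.1565  0.03  ]
bowl [0.453  0.4599 0.058 ] clip [0.71   0.2466 0.014 ]
```

```bash
cat >> h.py <<'E'
from scipy.spatial.transform import Rotation as Ro
np.set_printoptions(precision=4,suppress=True)
def pose(T,az,tilt=35,L=.173):
    a=np.radians(az);t=np.radians(tilt);u=np.array([np.cos(a),np.sin(a),0]);k=np.array([0,0,1.])
    z=np.sin(t)*u-np.cos(t)*k; x=-np.cos(t)*u-np.sin(t)*k; y=np.cross(z,x)
    return np.array(T)-L*z, np.stack([x,y,z],1)
def rel(P,R,p0,R0):
    return np.degrees(Ro.from_matrix(R0.T@R).as_rotvec()),R0.T@(P-p0)
def st():
    s=monitor.read_state();return np.array(s["eef_pos"]),Ro.from_quat(s["eef_rot"]).as_matrix(),s
E
python3 - <<'E'
from h import *
p,R,s=st()
B=np.array([.552,.048]);B1=np.array([.4425,-.09]);d=B1-B;print(np.linalg.norm(d));az=np.degrees(np.arctan2(d[1],d[0]));u=d/np.linalg.norm(d);print(az,u)
T=np.r_[B-u*.085,.20]
P,Rt=pose(T,az);print(P,T);print(rel(P,Rt,p,R)); print(rel(np.array([.45,.35,.42]),Rt,p,R))
E
```

```text
0.17616540523042545
-128.43123587817888 [-0.6216 -0.7834]
[0.6665 0.1923 0.3417] [0.6048 0.1146 0.2   ]
(array([ 32.8406, -23.771 , 104.3395]), array([-0.5586, -0.1884,  0.0626]))
(array([ 32.8406, -23.771 , 104.3395]), array([-0.3009, -0.1156, -0.0158]))
```

send_rows(
  rows=[
    [[1.6,-1.2,5.2,-0.028,-0.0094,0.003,0.034],[3.3,-2.4,10.4,-0.056,-0.0188,0.006,0.034],[4.9,-3.6,15.7,-0.084,-0.0282,0.009,0.034],[6.6,-4.8,20.9,-0.112,-0.0376,0.0125,0.034],[8.2,-5.9,26.1,-0.14,-0.047,0.0156,0.034],[9.9,-7.1,31.3,-0.168,-0.0565,0.019,0.034],[11.5,-8.3,36.5,-0.1955,-0.066,0.022,0.034],[13.1,-9.5,41.7,-0.2234,-0.0754,0.025,0.034],[14.8,-10.7,47,-0.251,-0.085,0.028,0.034],[16.4,-11.9,52.2,-0.279,-0.094,0.031,0.034],[18.1,-13.1,57.4,-0.307,-0.1036,0.034,0.034],[19.7,-14.3,62.6,-0.335,-0.113,0.0376,0.034],[21.3,-15.5,67.8,-0.363,-0.1225,0.0407,0.034],[23,-16.6,73,-0.391,-0.132,0.0438,0.034],[24.6,-17.8,78.3,-0.419,-0.141,0.047,0.034],[26.3,-19,83.5,-0.447,-0.151,0.05,0.034],[27.9,-20.2,88.7,-0.475,-0.16,0.053,0.034],[29.6,-21.4,93.9,-0.503,-0.17,0.056,0.034],[31.2,-22.6,99.1,-0.531,-0.179,0.059,0.034],[32.8,-23.8,104.3,-0.5586,-0.1884,0.0626,0.034]],
  ],
  grip_force=20,
)

```text
time_s: 1.87
eef_pos: [0.6677, 0.1916, 0.3416]
eef_rot: [0.86, 0.413, -0.271, 0.131]
ft_force: [0.2, 1.1, 0.2]
opening: 0.0342
```

```bash
python3 - <<'E'
from h import *
p,R,s=st();print(s["time_s"],p,R,s["q"],s["opening"])
cv2.imwrite("pics/side1.png",cam("side")["color"][:,:,::-1]);cv2.imwrite("pics/top1.png",cam("top")["color"][:,:,::-1])
for n in("side","top"): print(n,proj(n,p+R@[0,0,.173]))
E
```

```text
1.8667 [0.6677 0.1916 0.3416] [[ 0.5121  0.7812 -0.357 ]
 [ 0.6395 -0.6242 -0.4487]
 [-0.5734  0.0015 -0.8192]] [ 0.2762  0.7127  1.1285 -0.3507  1.803   0.9578] 0.03418602286883829
side [269.5956 161.9449]
top [261.8495 172.5503]
```

View pics/side1.png

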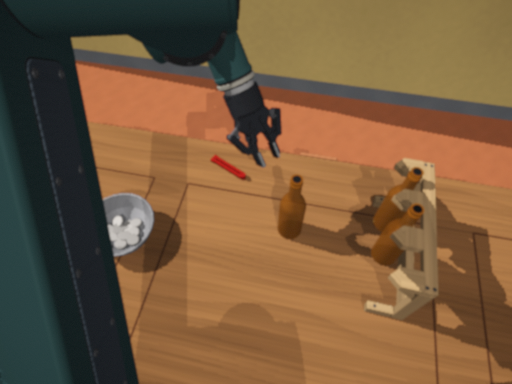

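View pics/top1.png

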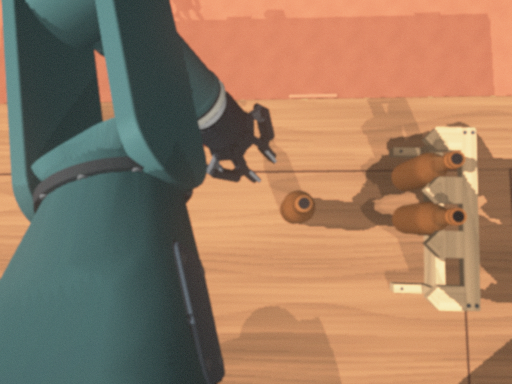

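send_rows(
  rows=[
    [[0,0,0,0.0102,0,0.0146,0.034],[0,0,0,0.0204,0,0.0292,0.034],[0,0,0,0.0306,0,0.0438,0.034],[0,0,0,0.0408,0,0.0584,0.034],[0,0,0,0.051,0,0.073,0.034],[0,0,0,0.0612,0,0.0876,0.034],[0,0,0,0.0714,0,0.1022,0.034],[0,0,0,0.0816,0,0.1168,0.034],[0,0,0,0.0918,0,0.1314,0.034],[0,0,0,0.102,0,0.146,0.034],[0,0,0,0.102,0,0.146,0.034],[0,0,0,0.102,0,0.146,0.034],[0,0,0,0.102,0,0.146,0.034]],
  ],
)

```text
time_s: 3.05
eef_pos: [0.6669, 0.1927, 0.1645]
eef_rot: [0.859, 0.415, -0.27, 0.131]
ft_force: [0.7, 1.2, 1.0]
opening: 0.034
```

```bash
python3 - <<'E'
from h import *
p,R,s=st();T=p+R@[0,0,.173];print(s["time_s"],p,T,s["ft_force"])
B=np.array([.552,.048]);u=np.array([-.6216,-.7834]);e=T[:2]-B;print("along",e@u,"lat",e@[-u[1],u[0]])
cv2.imwrite("pics/side2.png",cv2.resize(cam("side")["color"][100:260,180:340,::-1],None,fx=3.5,fy=3.5,interpolation=2));cv2.imwrite("pics/top2.png",cv2.resize(cam("top")["color"][110:250,200:360,::-1],None,fx=3.5,fy=3.5,interpolation=2))
E
```

```text
3.05 [0.6669 0.1927 0.1645] [0.6055 0.115  0.0227] [0.7036 1.2254 0.9743]
along -0.08576667944347663 lat 0.00026653209917937076
```

View pics/side2.png

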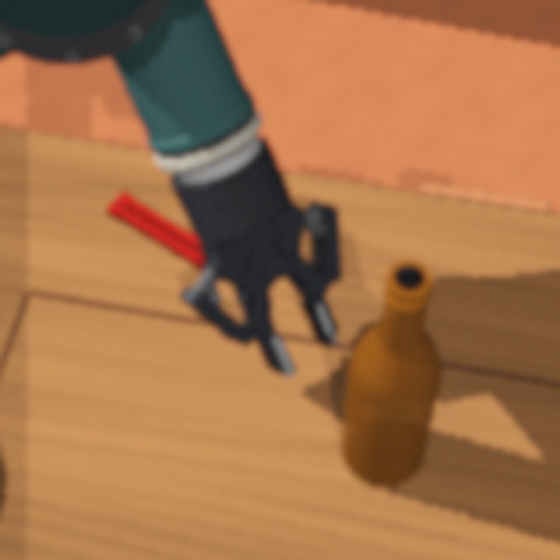

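View pics/top2.png

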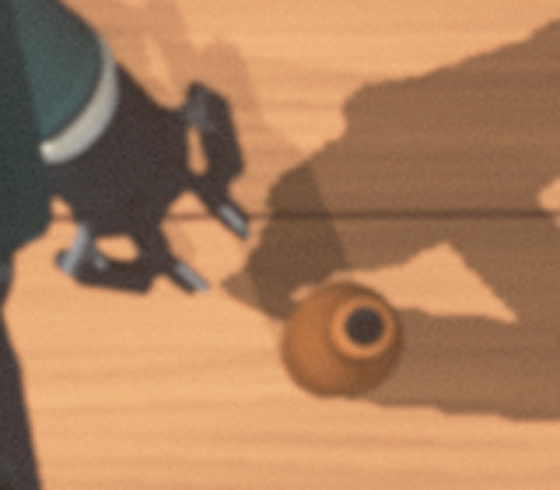

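send_rows(
  rows=[
    [[0,0,0,-0.0041,0,0.0029,0.034],[0,0,0,-0.0082,0,0.0057,0.034],[0,0,0,-0.0123,0,0.0086,0.034],[0,0,0,-0.0164,0,0.0115,0.034],[0,0,0,-0.0205,0,0.0143,0.034],[0,0,0,-0.0246,0,0.0172,0.034],[0,0,0,-0.0287,0,0.0201,0.034],[0,0,0,-0.0328,0,0.0229,0.034],[0,0,0,-0.0348,0,0.0244,0.034],[0,0,0,-0.0369,0,0.0258,0.034],[0,0,0,-0.0389,0,0.0272,0.034],[0,0,0,-0.041,0,0.0287,0.034],[0,0,0,-0.043,0,0.0301,0.034],[0,0,0,-0.0451,0,0.0315,0.034],[0,0,0,-0.0471,0,0.033,0.034],[0,0,0,-0.0491,0,0.0344,0.034],[0,0,0,-0.0512,0,0.0359,0.034],[0,0,0,-0.0532,0,0.0373,0.034],[0,0,0,-0.0553,0,0.0387,0.034],[0,0,0,-0.0573,0,0.0402,0.034]],
  ],
)

```text
time_s: 4.82
eef_pos: [0.6231, 0.1375, 0.1639]
eef_rot: [0.859, 0.415, -0.27, 0.131]
ft_force: [0.7, 2.4, 0.3]
opening: 0.0341
```

```bash
cat >> h.py <<'E'
def look(i,B=None,u=None):
    p,R,s=st();T=p+R@[0,0,.173];print(s["time_s"],T,s["ft_force"])
    if u is not None:
        e=T[:2]-np.array(B);u=np.array(u);print("along",e@u,"lat",e@[-u[1],u[0]])
    a=cv2.resize(cam("side")["color"][120:340,190:450,::-1],None,fx=1.5,fy=1.5,interpolation=2);b=cv2.resize(cam("top")["color"][120:340,220:480,::-1],None,fx=1.5,fy=1.5,interpolation=2)
    cv2.imwrite(f"pics/l{i}.png",np.hstack([a,b]))
    cv2.imwrite(f"pics/t{i}.png",cam("top")["color"][:,:,::-1])
    # mouth: dark blob -> bottle xy
    for n in("side","top"): 
        np.save(f"/tmp/{n}.npy",cam(n)["color"])
E
python3 - <<'E'
from h import *
look(3,[.552,.048],[-.6216,-.7834])
E
```

```text
4.8167 [0.5617 0.0598 0.022 ] [0.7046 2.4167 0.2648]
along -0.015315124022334186 lat 0.0002473747014014067
```

View pics/l3.png

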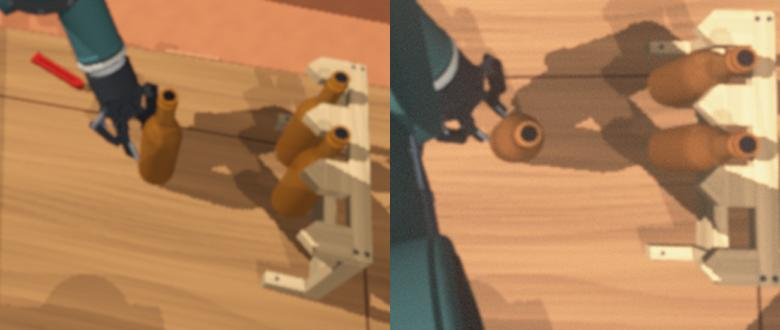

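```bash
cat >> h.py <<'E'
def mouth(guess,r=9):
    out=[]
    for n in("side","top"):
        g=proj(n,[guess[0],guess[1],.23]);im=cam(n)["color"].astype(int)
        yy,xx=np.mgrid[:384,:512]
        w=(xx-g[0])**2+(yy-g[1])**2<r*r
        # dark bluish: red small relative to blue
        m=w&(im[...,0]<95)&(im[...,2]>im[...,0]-12)
        c=(xx[m].mean(),yy[m].mean()) if m.any() else (np.nan,)*2
        out.append((n,m.sum(),back(n,c,.23)[:2]))
    print(out)
E
python3 - <<'E'
from h import *
u=np.array([-.6216,-.7834])
look(3);mouth(np.array([.552,.048])+u*.0196); mouth((.621,-.1955));mouth((.53,-.1945))
E
```

```text
4.9167 [0.5613 0.0596 0.022 ] [ 0.4008  0.5812 -0.4992]
[('side', np.int64(14), array([0.5422, 0.0341])), ('top', np.int64(0), array([nan, nan]))]
[('side', np.int64(14), array([ 0.6213, -0.196 ])), ('top', np.int64(0), array([nan, nan]))]
[('side', np.int64(20), array([ 0.5291, -0.1939])), ('top', np.int64(0), array([nan, nan]))]
```

send_rows(
  rows=[
    [[0,0,0,-0.0016,0,0.0011,0.034],[0,0,0,-0.0041,0,0.0029,0.034],[0,0,0,-0.0074,0,0.0052,0.034],[0,0,0,-0.0106,0,0.0075,0.034],[0,0,0,-0.0139,0,0.0098,0.034],[0,0,0,-0.0172,0,0.012,0.034],[0,0,0,-0.0205,0,0.0143,0.034],[0,0,0,-0.0238,0,0.0166,0.034],[0,0,0,-0.027,0,0.0189,0.034],[0,0,0,-0.0303,0,0.0212,0.034],[0,0,0,-0.0336,0,0.0235,0.034],[0,0,0,-0.0369,0,0.0258,0.034],[0,0,0,-0.0401,0,0.0281,0.034],[0,0,0,-0.0434,0,0.0304,0.034],[0,0,0,-0.0467,0,0.0327,0.034],[0,0,0,-0.05,0,0.035,0.034],[0,0,0,-0.0532,0,0.0373,0.034],[0,0,0,-0.0565,0,0.0396,0.034],[0,0,0,-0.059,0,0.0413,0.034],[0,0,0,-0.0606,0,0.0424,0.034]],
  ],
)

```text
time_s: 6.68
eef_pos: [0.577, 0.0793, 0.1638]
eef_rot: [0.859, 0.415, -0.27, 0.131]
ft_force: [1.0, 0.5, 0.7]
opening: 0.0339
```

```bash
sed -i 's/m=w&(im.*/I=im.sum(2)[w];th=I.min()+55;m=w\&(im.sum(2)<th)/' h.py
python3 - <<'E'
from h import *
u=np.array([-.6216,-.7834])
look(4);g=np.array([.5422,.0341])+u*.074;print(g);mouth(g); mouth((.621,-.1955));mouth((.53,-.1945))
E
```

```text
6.6833 [0.5154 0.0017 0.0219] [0.9735 0.5199 0.7466]
[ 0.4962 -0.0239]
[('side', np.int64(27), array([ 0.4962, -0.0235])), ('top', np.int64(69), array([ 0.4971, -0.0242]))]
[('side', np.int64(25), array([ 0.6211, -0.1959])), ('top', np.int64(74), array([ 0.6214, -0.196 ]))]
[('side', np.int64(35), array([ 0.5291, -0.1934])), ('top', np.int64(75), array([ 0.5299, -0.1935]))]
```

View pics/l4.png

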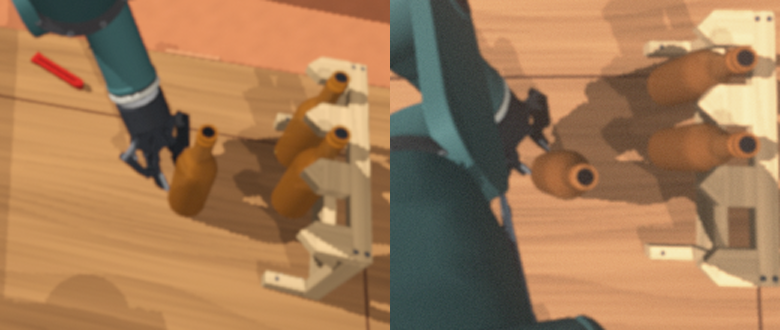

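send_rows(
  rows=[
    [[0,0,0,-0.0016,0,0.0011,0.034],[0,0,0,-0.0041,0,0.0029,0.034],[0,0,0,-0.0078,0,0.0055,0.034],[0,0,0,-0.0115,0,0.0081,0.034],[0,0,0,-0.0152,0,0.0106,0.034],[0,0,0,-0.0189,0,0.0132,0.034],[0,0,0,-0.0226,0,0.0158,0.034],[0,0,0,-0.0263,0,0.0184,0.034],[0,0,0,-0.03,0,0.021,0.034],[0,0,0,-0.0337,0,0.0236,0.034],[0,0,0,-0.0374,0,0.0262,0.034],[0,0,0,-0.0411,0,0.0288,0.034],[0,0,0,-0.0448,0,0.0314,0.034],[0,0,0,-0.0485,0,0.034,0.034],[0,0,0,-0.0522,0,0.0366,0.034],[0,0,0,-0.0559,0,0.0391,0.034],[0,0,0,-0.0596,0,0.0417,0.034],[0,0,0,-0.0633,0,0.0443,0.034],[0,0,0,-0.0665,0,0.0466,0.034],[0,0,0,-0.0688,0,0.0482,0.034]],
  ],
)

```text
time_s: 8.45
eef_pos: [0.5247, 0.0135, 0.1637]
eef_rot: [0.859, 0.415, -0.27, 0.131]
ft_force: [1.4, 1.4, 0.4]
opening: 0.0342
```

```bash

python3 - <<'E'
from h import *
u=np.array([-.6216,-.7834])
look(5);g=np.array([.4967,-.0239])+u*.084;print(g);mouth(g); mouth((.621,-.1955));mouth((.53,-.1945))
E
```

```text
8.45 [ 0.4632 -0.0642  0.0219] [1.3734 1.3845 0.3921]
[ 0.4445 -0.0897]
[('side', np.int64(34), array([ 0.4444, -0.0894])), ('top', np.int64(65), array([ 0.4448, -0.09  ]))]
[('side', np.int64(23), array([ 0.6209, -0.1956])), ('top', np.int64(78), array([ 0.6214, -0.1958]))]
[('side', np.int64(26), array([ 0.5284, -0.1929])), ('top', np.int64(65), array([ 0.5296, -0.1932]))]
```

View pics/l5.png

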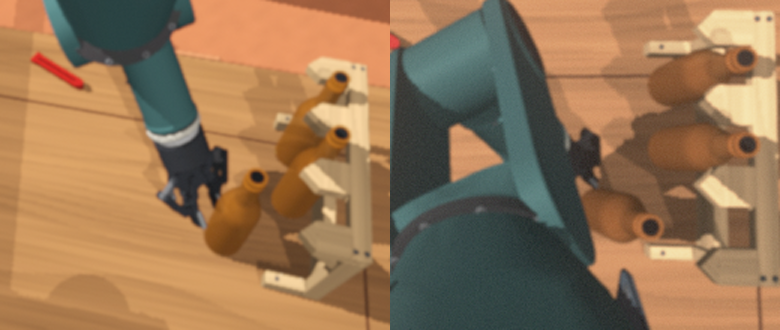

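```bash

python3 - <<'E'
from h import *
p,R,s=st();print(s["q"])
B=np.array([.4446,-.0898]);H=np.array([.440,-.190]);d=H-B;u=d/np.linalg.norm(d);az=np.degrees(np.arctan2(d[1],d[0]));print(az,u)
P,Rt=pose(np.r_[B-u*.065,.022],az);print(P,rel(P,Rt,p,R))
E
```

```text
[ 0.0569  0.7153  1.7109 -0.4786  1.1934  1.0153]
-92.62849962920835 [-0.0459 -0.9989]
[0.4521 0.0743 0.1637] (array([-20.5202,  -0.0279, -29.2986]), array([ 0.0021, -0.0946, -0.0016]))
```

send_rows(
  rows=[
    [[0,0,0,0.0082,0,-0.0057,0.034],[0,0,0,0.0164,0,-0.0115,0.034],[0,0,0,0.0246,0,-0.0172,0.034],[0,0,0,0.0328,0,-0.0229,0.034],[0,0,0,0.041,0,-0.0287,0.034],[-2.5,0,-3.7,0.036,-0.012,-0.025,0.034],[-5,0,-7.3,0.031,-0.024,-0.022,0.034],[-7.7,0,-11,0.026,-0.036,-0.018,0.034],[-10.3,0,-14.7,0.021,-0.047,-0.015,0.034],[-12.8,0,-18.3,0.0165,-0.059,-0.0115,0.034],[-15.4,0,-22,0.0117,-0.071,-0.008,0.034],[-18,0,-25.6,0.007,-0.083,-0.005,0.034],[-20.5,0,-29.3,0.0021,-0.0946,-0.0016,0.034],[-20.5,0,-29.3,0.0021,-0.0946,-0.0016,0.034],[-20.5,0,-29.3,0.0021,-0.0946,-0.0016,0.034]],
  ],
)

```text
time_s: 9.8
eef_pos: [0.4526, 0.0753, 0.1638]
eef_rot: [0.69, 0.659, -0.217, 0.208]
ft_force: [-0.2, 0.1, 0.4]
opening: 0.034
```

```bash

python3 - <<'E'
from h import *
look(6,[.4446,-.0898],[-.0459,-.9989]);print(st()[1]);mouth((.4446,-.0898))
E
```

```text
9.8 [ 0.4481 -0.0237  0.022 ] [-0.1807  0.1171  0.3648]
along -0.06618531421879627 lat 0.00047247146737643375
[[ 0.0402  0.9989 -0.025 ]
 [ 0.8189 -0.0473 -0.5719]
 [-0.5725  0.0025 -0.8199]]
[('side', np.int64(41), array([ 0.4437, -0.0897])), ('top', np.int64(84), array([ 0.4446, -0.0901]))]
```

View pics/l6.png

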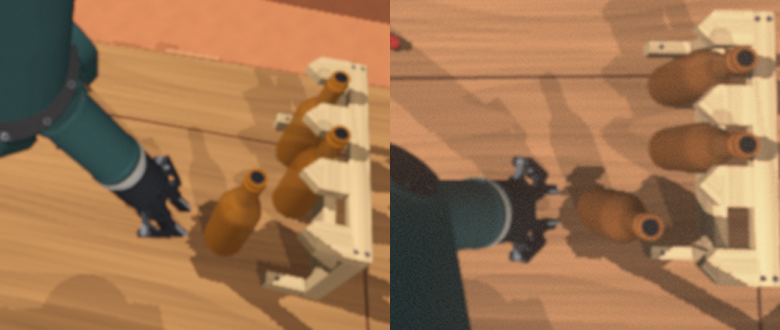

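send_rows(
  rows=[
    [[0,0,0,-0.0041,0,0.0029,0.034],[0,0,0,-0.0082,0,0.0057,0.034],[0,0,0,-0.0123,0,0.0086,0.034],[0,0,0,-0.0164,0,0.0115,0.034],[0,0,0,-0.0205,0,0.0143,0.034],[0,0,0,-0.0246,0,0.0172,0.034],[0,0,0,-0.0266,0,0.0186,0.034],[0,0,0,-0.0287,0,0.0201,0.034],[0,0,0,-0.0311,0,0.0218,0.034],[0,0,0,-0.0344,0,0.0241,0.034],[0,0,0,-0.0377,0,0.0264,0.034],[0,0,0,-0.041,0,0.0287,0.034],[0,0,0,-0.0442,0,0.031,0.034],[0,0,0,-0.0475,0,0.0333,0.034],[0,0,0,-0.0508,0,0.0356,0.034],[0,0,0,-0.0541,0,0.0379,0.034],[0,0,0,-0.0573,0,0.0402,0.034],[0,0,0,-0.0606,0,0.0424,0.034],[0,0,0,-0.0639,0,0.0447,0.034],[0,0,0,-0.0655,0,0.0459,0.034]],
  ],
)

```text
time_s: 11.57
eef_pos: [0.4488, -0.0058, 0.1636]
eef_rot: [0.69, 0.659, -0.217, 0.208]
ft_force: [0.1, 2.0, 0.1]
opening: 0.0336
```

```bash

python3 - <<'E'
from h import *
look(7,[.440,-.190],[-.0459,-.9989]);mouth((.4425,-.136));mouth((.621,-.1955));mouth((.53,-.1935))
E
```

```text
11.5667 [ 0.4443 -0.1048  0.0218] [0.1302 2.0176 0.1422]
along -0.0853081739956335 lat 0.0004294002641867235
[('side', np.int64(33), array([ 0.4437, -0.1369])), ('top', np.int64(75), array([ 0.4441, -0.1377]))]
[('side', np.int64(23), array([ 0.6209, -0.1956])), ('top', np.int64(83), array([ 0.6214, -0.196 ]))]
[('side', np.int64(33), array([ 0.5294, -0.1934])), ('top', np.int64(85), array([ 0.5297, -0.1933]))]
```

View pics/l7.png

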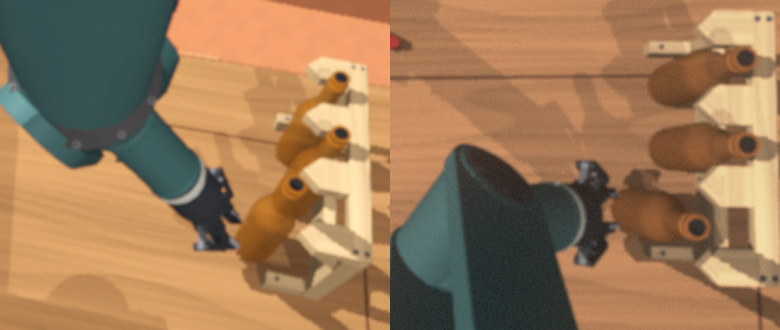

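send_rows(
  rows=[
    [[0,0,0,-0.0012,0,0.0009,0.034],[0,0,0,-0.0033,-0.0001,0.0023,0.034],[0,0,0,-0.0057,-0.0002,0.004,0.034],[0,0,0,-0.0082,-0.0003,0.0057,0.034],[0,0,0,-0.0106,-0.0004,0.0075,0.034],[0,0,0,-0.0131,-0.0005,0.0092,0.034],[0,0,0,-0.0156,-0.0006,0.0109,0.034],[0,0,0,-0.018,-0.0007,0.0126,0.034],[0,0,0,-0.0205,-0.0008,0.0143,0.034],[0,0,0,-0.0229,-0.0009,0.0161,0.034],[0,0,0,-0.0254,-0.001,0.0178,0.034],[0,0,0,-0.0279,-0.0011,0.0195,0.034],[0,0,0,-0.0303,-0.0012,0.0212,0.034],[0,0,0,-0.0328,-0.0013,0.0229,0.034],[0,0,0,-0.0344,-0.0014,0.0241,0.034],[0,0,0,-0.036,-0.0015,0.0252,0.034],[0,0,0,-0.0377,-0.0015,0.0264,0.034],[0,0,0,-0.0389,-0.0015,0.0272,0.034],[0,0,0,-0.0397,-0.0015,0.0278,0.034],[0,0,0,-0.0405,-0.0015,0.0284,0.034]],
  ],
)

```text
time_s: 13.33
eef_pos: [0.4477, -0.0533, 0.1662]
eef_rot: [0.691, 0.659, -0.218, 0.205]
ft_force: [-0.5, 1.3, -0.4]
opening: 0.034
```

```bash

python3 - <<'E'
from h import *
look(8,[.440,-.190],[-.0459,-.9989]);mouth((.4415,-.187));mouth((.621,-.1955));mouth((.53,-.1935))
E
```

```text
13.3333 [ 0.4424 -0.1518  0.0241] [-0.5253  1.2528 -0.3877]
along -0.03822672779042946 lat 0.0006243842115264642
[('side', np.int64(38), array([ 0.4426, -0.1931])), ('top', np.int64(80), array([ 0.4429, -0.1934]))]
[('side', np.int64(23), array([ 0.6209, -0.1956])), ('top', np.int64(80), array([ 0.6215, -0.1959]))]
[('side', np.int64(32), array([ 0.5292, -0.1933])), ('top', np.int64(85), array([ 0.5298, -0.1937]))]
```

View pics/l8.png

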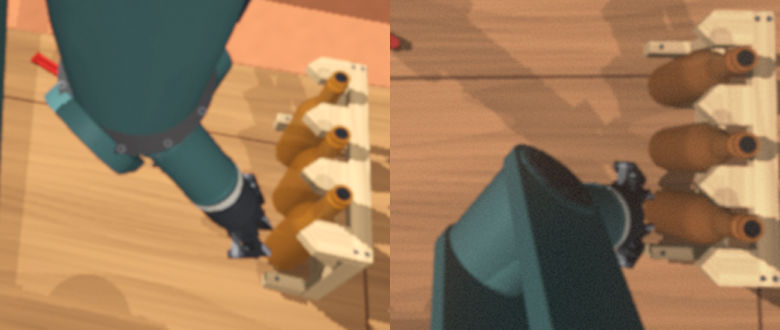

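```bash

python3 - <<'E'
from h import *
p,R,s=st();print(s["time_s"],s["q"],s["ft_force"],p);print(R)
a=cam("side")["color"][:,:,::-1].copy();b=cam("top")["color"][:,:,::-1].copy()
def draw(im,n,f,o,B):
    im=cv2.resize(im[o[1]:o[1]+150,o[0]:o[0]+110],None,fx=f,fy=f,interpolation=2)
    for z,r in((0,.031),(.125,.031),(.23,.014)):
        pts=np.array([((proj(n,[B[0]+r*np.cos(t),B[1]+r*np.sin(t),z])-o+.5)*f) for t in np.linspace(0,6.3,40)]).astype(int)
        cv2.polylines(im,[pts],True,(0,255,0),1)
    return im
f=3.6
for B,k in(((.4427,-.1933),"a"),((.5295,-.1935),"b")):
    cv2.imwrite(f"pics/z8{k}.png",np.hstack([draw(a,"side",f,np.array([350,180]),B),draw(b,"top",f,np.array([380,190]),B)]))
mouth((.4427,-.1933))
E
```

```text
13.4333 [-0.0191  0.6131  2.0481 -0.9626  0.768   0.8377] [-0.3968  0.8506  0.1124] [ 0.4477 -0.0533  0.1662]
[[ 0.0381  0.9988 -0.0305]
 [ 0.8204 -0.0487 -0.5696]
 [-0.5705 -0.0033 -0.8213]]
[('side', np.int64(36), array([ 0.4428, -0.1929])), ('top', np.int64(81), array([ 0.4429, -0.1927]))]
```

View pics/z8a.png

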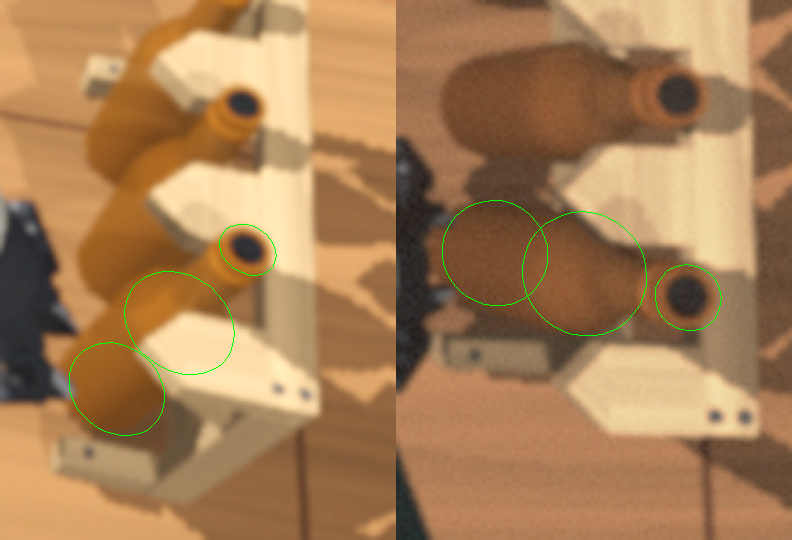

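View pics/z8b.png

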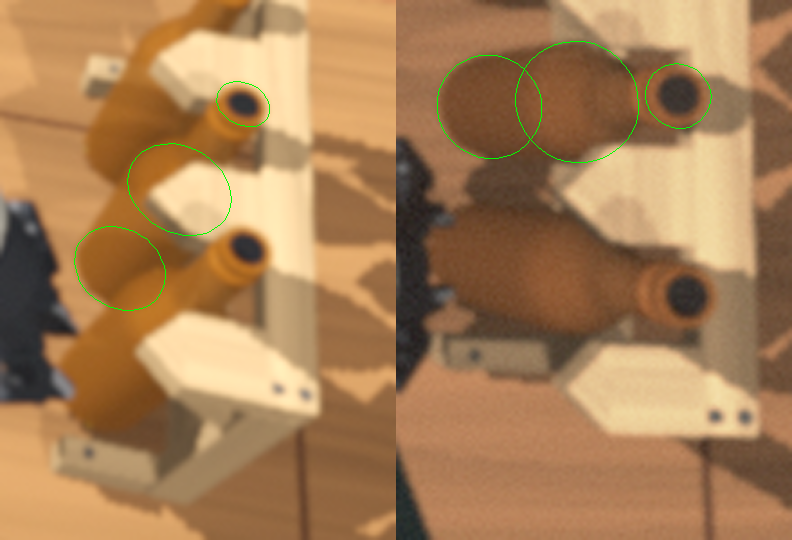

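send_rows(
  rows=[
    [[0,0,0,0.002,0,-0.0014,0.034],[0,0,0,0.004,0,-0.0028,0.034],[0,0,0,0.006,0,-0.0042,0.034],[0,0,0,0.009,0,-0.0063,0.034],[0,0,0,0.013,0,-0.0091,0.034],[0,0,0,0.018,0,-0.0126,0.034],[0,0,0,0.024,0,-0.0168,0.034],[0,0,0,0.03,0,-0.021,0.034],[0,0,0,0.03,0,-0.021,0.034]],
  ],
)

```text
time_s: 14.28
eef_pos: [0.4497, -0.0152, 0.1663]
eef_rot: [0.69, 0.659, -0.217, 0.205]
ft_force: [1.2, 0.1, 0.1]
opening: 0.0341
```

```bash

python3 - <<'E'
from h import *
look(9,[.440,-.190],[-.0459,-.9989]);p,R,s=st();print(s["q"])
mouth((.4415,-.187))
a=cam("side")["color"][:,:,::-1].copy();b=cam("top")["color"][:,:,::-1].copy()
def draw(im,n,f,o,B):
    im=cv2.resize(im[o[1]:o[1]+150,o[0]:o[0]+110],None,fx=f,fy=f,interpolation=2)
    for z,r in((0,.031),(.125,.031),(.23,.014)):
        pts=np.array([((proj(n,[B[0]+r*np.cos(t),B[1]+r*np.sin(t),z])-o+.5)*f) for t in np.linspace(0,6.3,40)]).astype(int)
        cv2.polylines(im,[pts],True,(0,255,0),1)
    return im
f=3.6
for B,k in(((.4427,-.185),"a"),):
    cv2.imwrite(f"pics/z9{k}.png",np.hstack([draw(a,"side",f,np.array([350,180]),B),draw(b,"top",f,np.array([380,190]),B)]))
E
```

```text
14.2833 [ 0.4446 -0.1137  0.0241] [1.1681 0.141  0.1114]
along -0.07640260693069795 lat 0.0011324499765903997
[ 0.0622  0.617   2.03   -0.9028  0.8067  0.8532]
[('side', np.int64(43), array([ 0.4405, -0.1861])), ('top', np.int64(86), array([ 0.4432, -0.182 ]))]
```

View pics/z9a.png

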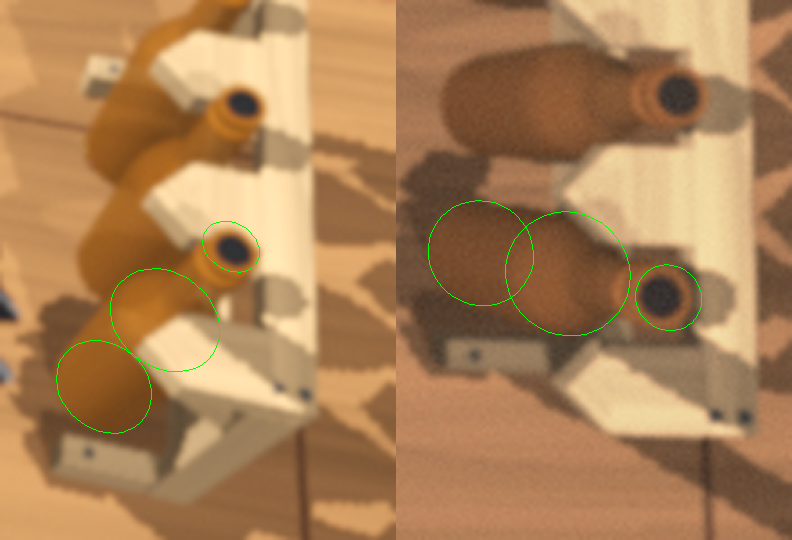

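```bash

python3 - <<'E'
from h import *
import h
for i in range(6):
    h._c.clear(); mouth((.4425,-.184))
print(st()[2]["time_s"])
mouth((.53,-.1935))
E
```

```text
[('side', np.int64(43), array([ 0.4418, -0.1827])), ('top', np.int64(82), array([ 0.4415, -0.1853]))]
[('side', np.int64(41), array([ 0.4427, -0.1812])), ('top', np.int64(80), array([ 0.4414, -0.1853]))]
[('side', np.int64(42), array([ 0.4422, -0.1817])), ('top', np.int64(77), array([ 0.442 , -0.1844]))]
[('side', np.int64(43), array([ 0.4419, -0.1825])), ('top', np.int64(82), array([ 0.442, -0.184]))]
[('side', np.int64(43), array([ 0.442 , -0.1825])), ('top', np.int64(83), array([ 0.442 , -0.1847]))]
[('side', np.int64(41), array([ 0.4421, -0.1822])), ('top', np.int64(83), array([ 0.4421, -0.184 ]))]
14.9833
[('side', np.int64(33), array([ 0.5294, -0.1934])), ('top', np.int64(79), array([ 0.53  , -0.1934]))]
```

```bash

python3 - <<'E'
from h import *
p,R,s=st();print(s["q"],s["opening"])
B=np.array([.442,-.1835]);az=-100;a=np.radians(az);u=np.array([np.cos(a),np.sin(a)])
P,Rt=pose(np.r_[B-u*.070,.017],az,30);print(P,rel(P,Rt,p,R));print(np.r_[B-u*.07])
E
```

```text
[ 0.0609  0.617   2.0302 -0.9028  0.8065  0.8532] 0.034338868363443444
[ 0.4692 -0.0294  0.1668] (array([3.6962, 4.7858, 6.1914]), array([-0.0099,  0.0203,  0.0062]))
[ 0.4542 -0.1146]
```

send_rows(
  rows=[
    [[0,0,0,0.01,0,-0.007,0.0],[0,0,0,0.01,0,-0.007,0.0],[0,0,0,0.01,0,-0.007,0.0],[1.8,2.4,3.1,0,0.01,0,0.0],[3.7,4.8,6.2,-0.0099,0.0203,0.0062,0.0],[3.7,4.8,6.2,-0.0099,0.0203,0.0062,0.0],[3.7,4.8,6.2,-0.0099,0.0203,0.0062,0.0],[3.7,4.8,6.2,-0.0099,0.0203,0.0062,0.0]],
  ],
)

```text
time_s: 15.65
eef_pos: [0.4685, -0.0295, 0.1667]
eef_rot: [0.74, 0.621, -0.199, 0.166]
ft_force: [0.2, -0.1, 0.1]
opening: 0.0
```

```bash

python3 - <<'E'
from h import *
a=np.radians(-100)
look(10,[.442,-.1835],[np.cos(a),np.sin(a)]);p,R,s=st();print(s["q"],s["opening"],p);print(R)
print(proj("side",p+R@[0,0,.173]),proj("top",p+R@[0,0,.173]))
mouth((.4425,-.184))
f=3.6;o=(360,190)
cv2.imwrite("pics/z10.png",np.hstack([cv2.resize(cam(n)["color"][180:330,330:440,::-1],None,fx=f,fy=f,interpolation=2) for n in("side","top")]))
E
```

```text
15.65 [ 0.4533 -0.1148  0.017 ] [ 0.1579 -0.1281  0.0556]
along -0.06965455595737173 lat -0.0007864808984065128
[ 0.0007  0.6127  1.9712 -0.7466  0.812   0.7672] -0.00017150489731118678 [ 0.4682 -0.029   0.1666]
[[ 0.1486  0.985  -0.0875]
 [ 0.8528 -0.1725 -0.4929]
 [-0.5006 -0.0014 -0.8657]]
[350.218  274.3712] [371.6867 255.5896]
[('side', np.int64(38), array([ 0.4418, -0.1833])), ('top', np.int64(79), array([ 0.4424, -0.1833]))]
```

View pics/z10.png

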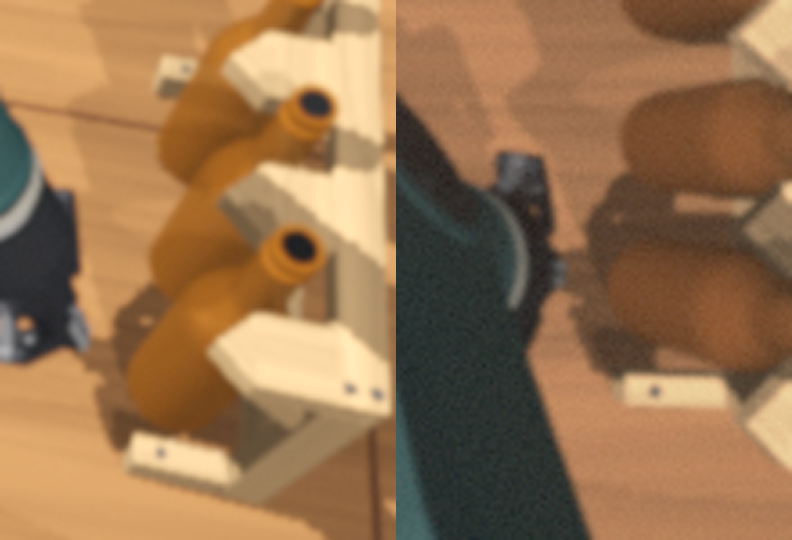

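send_rows(
  rows=[
    [[0,0,0,-0.0043,0,0.0025,0.0],[0,0,0,-0.0087,0,0.005,0.0],[0,0,0,-0.013,0,0.0075,0.0],[0,0,0,-0.0165,0,0.0095,0.0],[0,0,0,-0.0191,0,0.011,0.0],[0,0,0,-0.0208,0,0.012,0.0],[0,0,0,-0.0217,0,0.0125,0.0],[0,0,0,-0.0225,0,0.013,0.0],[0,0,0,-0.0234,0,0.0135,0.0],[0,0,0,-0.0242,0,0.014,0.0],[0,0,0,-0.0251,0,0.0145,0.0],[0,0,0,-0.026,0,0.015,0.0],[0,0,0,-0.0268,0,0.0155,0.0],[0,0,0,-0.0277,0,0.016,0.0],[0,0,0,-0.0286,0,0.0165,0.0],[0,0,0,-0.0286,0,0.0165,0.0]],
  ],
)

```text
time_s: 17.08
eef_pos: [0.4635, -0.0619, 0.1668]
eef_rot: [0.74, 0.621, -0.198, 0.166]
ft_force: [0.9, 0.9, 0.5]
opening: -0.0003
```

```bash

python3 - <<'E'
from h import *
import h
a=np.radians(-100)
look(11,[.442,-.1835],[np.cos(a),np.sin(a)]);p,R,s=st();print(s["q"])
for i in range(2):
    mouth((.4425,-.186)); h._c.clear()
f=3.6
cv2.imwrite("pics/z11.png",np.hstack([cv2.resize(cam(n)["color"][180:330,350:460,::-1],None,fx=f,fy=f,interpolation=2) for n in("side","top")]))
E
```

```text
17.0833 [ 0.4485 -0.147   0.017 ] [0.9491 0.8629 0.5382]
along -0.03709612029721894 lat 0.00010522138178154502
[-0.0681  0.6069  1.9902 -0.7885  0.7763  0.7453]
[('side', np.int64(34), array([ 0.4416, -0.1853])), ('top', np.int64(74), array([ 0.4422, -0.1854]))]
[('side', np.int64(35), array([ 0.4415, -0.1855])), ('top', np.int64(66), array([ 0.4423, -0.1853]))]
```

View pics/z11.png

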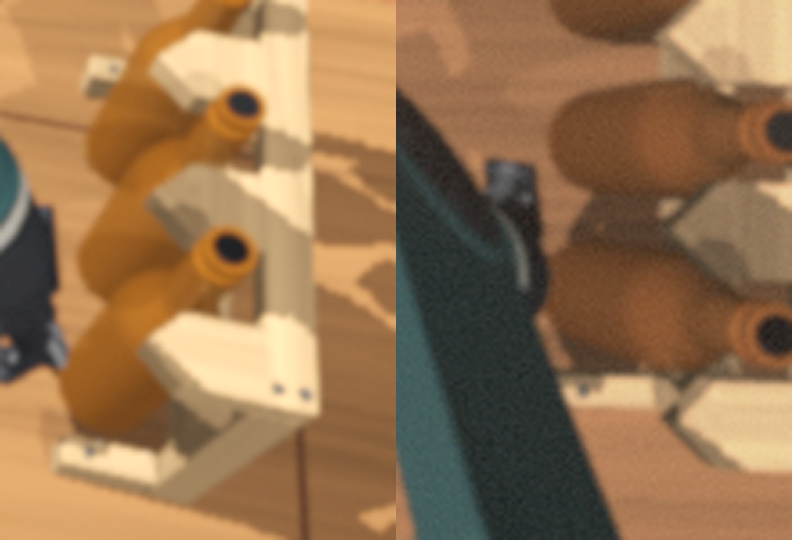

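send_rows(
  rows=[
    [[0,0,0,-0.0004,0,0.0003,0.0],[0,0,0,-0.0009,0,0.0005,0.0],[0,0,0,-0.0013,0,0.0008,0.0],[0,0,0,-0.0017,0,0.001,0.0],[0,0,0,-0.0022,0,0.0013,0.0],[0,0,0,-0.0026,0,0.0015,0.0],[0,0,0,-0.003,0,0.0018,0.0],[0,0,0,-0.0035,0,0.002,0.0],[0,0,0,-0.0039,0,0.0023,0.0],[0,0,0,-0.0043,0,0.0025,0.0],[0,0,0,-0.0043,0,0.0025,0.0],[0,0,0,-0.0043,0,0.0025,0.0]],
  ],
)

```text
time_s: 18.38
eef_pos: [0.4625, -0.0668, 0.1668]
eef_rot: [0.74, 0.621, -0.198, 0.166]
ft_force: [0.2, 1.5, 0.1]
opening: -0.0001
```

```bash

python3 - <<'E'
from h import *
import h
a=np.radians(-100)
look(12,[.442,-.1835],[np.cos(a),np.sin(a)])
for i in range(3):
    mouth((.4425,-.19)); h._c.clear()
E
```

```text
18.3833 [ 0.4475 -0.1519  0.017 ] [0.1823 1.468  0.1246]
along -0.03205968084555957 lat -6.686122303593644e-05
[('side', np.int64(37), array([ 0.4404, -0.1901])), ('top', np.int64(73), array([ 0.4408, -0.1903]))]
[('side', np.int64(33), array([ 0.4405, -0.1901])), ('top', np.int64(74), array([ 0.4409, -0.1901]))]
[('side', np.int64(33), array([ 0.4405, -0.1901])), ('top', np.int64(72), array([ 0.4408, -0.1902]))]
```

send_rows(
  rows=[
    [[0,0,0,0.001,0,-0.0006,0.0],[0,0,0,0.003,0,-0.0017,0.0],[0,0,0,0.006,0,-0.0035,0.0],[0,0,0,0.012,0,-0.007,0.0],[0,0,0,0.021,0,-0.012,0.0],[0,0,0,0.032,0,-0.0185,0.0],[0,0,0,0.043,0,-0.025,0.0],[0,0,0,0.054,0,-0.031,0.0],[0,0,0,0.065,0,-0.0375,0.0],[0,0,0,0.078,0,-0.045,0.0],[0,0,0,0.078,0,-0.065,0.0],[0,0,0,0.078,0,-0.09,0.0],[0,0,0,0.078,0,-0.115,0.0],[0,0,0,0.078,0,-0.14,0.0],[0,0,0,0.078,0,-0.14,0.0],[0,0,0,0.078,0,-0.14,0.0]],
  ],
)

```text
time_s: 20.02
eef_pos: [0.487, 0.0701, 0.25]
eef_rot: [0.74, 0.621, -0.197, 0.167]
ft_force: [-0.4, -0.1, -0.4]
opening: 0.0002
```

```bash

python3 - <<'E'
from h import *
import h
for i in range(2):
    h._c.clear(); mouth((.4405,-.19)); mouth((.621,-.1955));mouth((.53,-.1935))
look(13); p,R,s=st();print(np.abs(s["qd"]).max(),p)
cv2.imwrite("pics/side13.png",cam("side")["color"][:,:,::-1])
E
```

```text
[('side', np.int64(40), array([ 0.44  , -0.1901])), ('top', np.int64(73), array([ 0.4407, -0.1901]))]
[('side', np.int64(26), array([ 0.6212, -0.1958])), ('top', np.int64(81), array([ 0.6213, -0.1958]))]
[('side', np.int64(35), array([ 0.5291, -0.1934])), ('top', np.int64(78), array([ 0.5299, -0.1936]))]
[('side', np.int64(40), array([ 0.44  , -0.1901])), ('top', np.int64(74), array([ 0.4406, -0.1902]))]
[('side', np.int64(23), array([ 0.6209, -0.1956])), ('top', np.int64(79), array([ 0.6214, -0.1959]))]
[('side', np.int64(35), array([ 0.5291, -0.1934])), ('top', np.int64(78), array([ 0.5299, -0.1936]))]
20.2167 [ 0.4703 -0.0167  0.0982] [ 1.134  -0.0621  0.9302]
0.007422837446921262 [0.4857 0.0685 0.248 ]
```

View pics/side13.png

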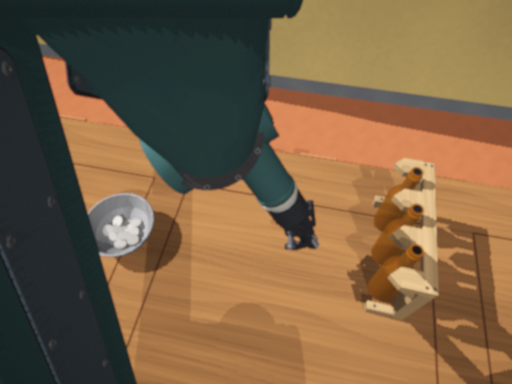

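View pics/t13.png

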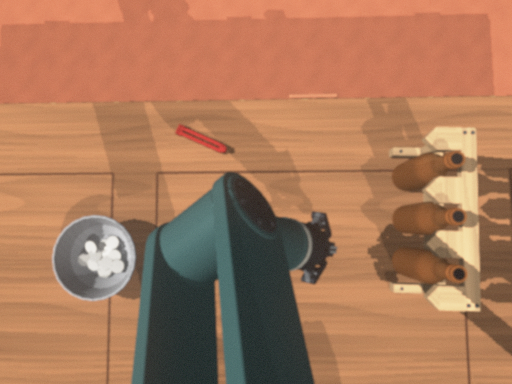

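The bottle stands in the near slot, in line with the two stored bottles. Its mouth is at pixel (458,273) in the top view. The bowl (94,258) and clip (205,138) haven't moved, and the arm is clear.

```bash
python3 -c "
from bench import ctrl
print(ctrl.hand_in())"
```

```text
the job is handed in; nothing more can be done
None
```

The loose bottle now stands upright in the near slot, and I handed the job in at about 20 s. I pushed it diagonally into line with the slot using the two fingertips as a low cradle. I then pushed it straight in, and made the last 7 mm with the fingers closed.

**Final checks:**
- **Loose bottle:** its mouth is at about (0.440, -0.190) in both cameras, within 1–2 mm of my estimate of the slot's home place. It was at rest.
- **Stored bottles, bowl and clip:** the stored bottles' mouths measured within about 1.5 mm of their starting positions. The bowl and clip look unmoved in the top picture.
- **Arm:** it is clear of everything.

**What went wrong or is uncertain:**
- **Joint limit:** near the end of the straight push, joint 4 reached its limit. I read -0.9626 against a stated -0.96, which may or may not count as passing its range.
- **Bottle tilt:** at that moment the bottle leaned forward by roughly 0.04 rad, and it rocked briefly when I backed off. It settled upright about 7 mm short of home, and I finished the push in a different wrist pose without further tilt.
- **Rail contact:** I judged that the bottle is against the back rail from its position only. The force readings (1–2 N) did not show a clear contact.

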